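# Find the socket that fits the sample holder's nut

### The job

Find out which of the three sockets in the grey tray properly fits the hex nut of the sample holder that stands in the aluminium ring nest: the smallest one that goes all the way down over the nut (a wider one also drops over it but rattles). Finish with that socket upright and fully seated on the nut, still held in the gripper, and with the other two standing upright in the tray; do not disturb the small things lying around.

Things in the scene. Friction and masses are not known exactly. Their poses are not given: they have to be found in the camera images.
- nest: Aluminium ring with three screwed lugs, fixed to the worktop: 92 mm outside, 72 mm inside, 10 mm high (lugs reach 58 mm from the axis). One of the two sample holders stands in it, concentric. Origin: ring axis, on the worktop.
- holder_a: Round dark sample holder, fixed, 68 mm wide, 22 mm high, with a 2 mm washer, a hex nut 13 mm high and a stud end 3 mm above it (top at 40 mm). Origin: centre of its underside, z up. Nut flats face +-x and every 60 degrees on. Holder_a and holder_b change places between starts and have nuts of unlike width (17 and 22 mm: look or try). Work on the one in the nest; the other is a spare.
- holder_b: Round dark sample holder, fixed, 68 mm wide, 22 mm high, with a 2 mm washer, a hex nut 13 mm high and a stud end 3 mm above it (top at 40 mm). Origin: centre of its underside, z up. Nut flats face +-x and every 60 degrees on. Holder_a and holder_b change places between starts and have nuts of unlike width (17 and 22 mm: look or try). Work on the one in the nest; the other is a spare.
- holder_a_seat (a point): Point on the axis of holder_a, on the upper face of the washer, 24 mm above the worktop: the underside of a fully seated socket comes here, with its flats within about 10 degrees of the nut's and about 1 mm of play to each side. One too small stops about 8 mm or more above; one too wide comes down as well, but loose.
- holder_b_seat (a point): Point on the axis of holder_b, on the upper face of the washer, 24 mm above the worktop: the underside of a fully seated socket comes here, with its flats within about 10 degrees of the nut's and about 1 mm of play to each side. One too small stops about 8 mm or more above; one too wide comes down as well, but loose.
- socket_tray: Grey plastic tray, fixed, 88 mm (x) by 256 mm (y), rim 12 mm high and 4 mm thick, floor 3 mm thick. Origin: centre of its underside, on the worktop. The three sockets stand in it in any order, 80 mm apart along its y.
- socket_narrow: Steel deep socket, the narrowest: round body 28 mm wide, 40 mm tall, topped by a solid hex head 20 mm across flats, 38 mm tall; about 120 g. Stands in the tray, open end down. Origin: centre of its underside, z up. Flats of head and of the hex bore below (18 mm deep, flared mouth) face +-x and every 60 degrees on. Take it by two head flats, 55 to 70 mm above its underside.
- socket_middle: Steel deep socket, the middle one: round body 34 mm wide, 40 mm tall, topped by a solid hex head 20 mm across flats, 38 mm tall; about 160 g. Stands in the tray, open end down. Origin: centre of its underside, z up. Flats of head and of the hex bore below (18 mm deep, flared mouth) face +-x and every 60 degrees on. Take it by two head flats, 55 to 70 mm above its underside.
- socket_wide: Steel deep socket, the widest: round body 40 mm wide, 40 mm tall, topped by a solid hex head 20 mm across flats, 38 mm tall; about 200 g. Stands in the tray, open end down. Origin: centre of its underside, z up. Flats of head and of the hex bore below (18 mm deep, flared mouth) face +-x and every 60 degrees on. Take it by two head flats, 55 to 70 mm above its underside.
- dropper_bottle: Brown dropper bottle, 34 mm in diameter, 102 mm tall, loose bystander. Origin: centre of its underside.
- usb: USB stick, 17x51x9 mm, loose bystander. Origin: centre of its underside.
- driver: Screwdriver with an orange handle, 171 mm long, lying, loose bystander. Origin: centre of its underside.
There are look-alikes about, which are no part of the job. What is shaped like the holder_a but turquoise is not meant. Leave any green look-alike of the socket_wide alone.

How it is judged:
By the outcome, as a careful person would: the job done as asked, in the order asked, and still so for the second after the job is handed in, while the arm keeps its last pose, push and grip.
It also fails if it takes over 58 s, if anything falls off the work surface, if the arm or the gripper's body presses on something with over 40 N, if the wrist force passes 120 N, or if a joint passes its speed limit or range.

### The arm

A 6-joint arm with a two-finger parallel gripper is mounted at the origin on a cart in front of the work surface, level with it; the furniture and walls round the work are solid. World frame = base frame: x ahead of the robot, y to its left, z up, the work surface at z = 0. Lengths are in m, angles in rad, forces in N, time in s.
With the tool pointing down it reaches from about 0.425 to 0.95 m from the base axis. Payload 3.5 kg.
Tool frame: the origin (TCP) lies midway between the tips of the shut fingers; the grasp point (between the pads) lies 19 mm behind it; z points along the fingers, y is the line along which they close (so a half turn about z gives the same grasp; the last joint's range is limited). The gripper opens to 85 mm and grips with 20 to 120 N. Pads are 22 mm wide; open, the fingers measure 114 mm over their backs; the gripper's body (76 mm by 85 mm) begins 54 mm behind the grasp point. The pads swing forward as they close: fully open they stand 13 mm farther back than shut.
Start: joints at [1.005, 0.286, 1.577, -0, 1.279, -0.15], TCP at [0.273, 0.617, 0.201] pointing down, gripper open.
Joint ranges: [-2.77, 2.77], [-0.9, 2.22], [0.21, 2.48], [-1.53, 4.67], [0.24, 2.81], [-2.84, 2.84]. Speed limits (rad/s): [2.79, 2.79, 3.14, 3.14, 3.14, 3.14].

### API

Orientations are given as a unit quaternion [x, y, z, w].
In Python, from plant import * gives the robot as it stands.
- The arm moves only by the tool move_arm, never from a script. Its argument "moves" is a list of rows, each a list of 3 entries, a list of its own where there are three numbers: the opening, from 0 (shut) to 1 (fully open), then the shift along the tool's x, y, z in m, then the turn, a rotation vector about the tool's x, y, z in rad. A call has exactly 10 rows; each row shifts and turns the commanded pose from where the row before left it, along the tool's axes as they then stand; what a row does not reach is not made up. A row lasts 1/12 s, in which the tool goes at most 41.7 mm and 7.16 degrees, less where a joint would pass 70% of its speed; a pose out of reach is approached as far as the arm can. A call is refused whole if a number of a shift passes 0.0417 or a number of a turn 0.125, either way. A call with a gripper value outside its range is refused whole. The fingers move at their own pace and stop on an object; "grip_force" is the grip in N (left out, the last holds). Time passes only in rows, so rows that do not move let the fingers close, or fill a call up. It gives the time, the measured TCP pose, the force, the opening and the grip force at its end, in the units of the state.
- get_state(): the state, without advancing time (a new reading comes with each control period).
- read_camera(name): name is "scene" or "top"; returns the picture (400x640x3 uint8, red, green, blue); there is no depth.
- camera_params(name): a dict with "fx", "fy", "cx", "cy" (pixels), "rvec" (rotation vector, rad) and "tvec" (3), from world to camera coordinates, as OpenCV has them. Camera axes: x right, y down, z forward; pixel columns grow to the right and rows downward; lengths in m; the calibration is good to about 2 mm. A picture is of the moment at which its call begins. camera_params takes no time and is no camera call.
- sign_off(): hands the job in; it is judged then, once.
The state is a dict: "time": time; "qpos": joint angles; "dq": joint speeds; "joint_efforts": joint torques, N m; "eef_pos": TCP position; "tcp_rot": TCP orientation; "contact_force": force on the tool from outside, world axes, zero at the start; "wrist_torque": the same for the moment, N m; "opening": opening from 0.0 (shut) to 1.0 (fully open); "finger_force": force on a finger pad.
Only numpy, scipy, OpenCV 4.12 (cv2) and the standard library are available. Lean on these libraries where they do the work, as an engineer would, in place of code of your own. Each camera call takes 0.05 s, during which the arm holds its last target. There are 200 camera calls.

## Working session

There is one attempt and no reset: what is moved stays moved. The work goes in short steps, Python scripts to look and compute and a tool call to move; the robot and the scene stay as the last step left them, time stands still between calls to the robot, and variables do not carry over. Pictures are saved under pics/ and viewed, at most 10 in all, crops included, and the job is handed in when it is done.

Besides the shell and the picture viewer there is one more tool, called after "Request:" in YAML: its name, and indented under it one key for each argument. move_arm: Moves the arm, as the interface text tells. Its arguments: {"type":"object","properties":{"moves":{"type":"array"},"grip_force":{"type":"number"}},"required":["moves"]}

```bash
ls; mkdir -p pics; python3 - <<'E'
from plant import *
import cv2
for n in("scene","top"):
    cv2.imwrite(f"pics/{n}0.png",read_camera(n)[:,:,::-1]); print(camera_params(n))
print(get_state())
E
```

```text
pics
{'fx': 495.4647135830222, 'fy': 495.4647135830222, 'cx': 323.10329407606054, 'cy': 194.24433397307286, 'rvec': array([ 0.98544831, -2.09151913,  1.31644443]), 'tvec': array([0.28823993, 0.22654677, 1.14323861])}
{'fx': 436.7530277229716, 'fy': 436.7530277229716, 'cx': 323.34388107165836, 'cy': 204.66316429216573, 'rvec': array([ 2.16611644, -2.17919465,  0.07863132]), 'tvec': array([-0.05629275,  0.55531228,  1.19853043])}
{'time': 0.1, 'qpos': array([ 1.00502186e+00,  2.87104171e-01,  1.57803975e+00,  3.44592370e-05,
        1.27861859e+00, -1.49958461e-01]), 'dq': array([-0.00023289, -0.0006769 , -0.00370304,  0.00149668, -0.00186414,
       -0.00044934]), 'joint_efforts': array([ 3.32312475e-04, -4.07295477e+01, -2.93701655e+01, -1.38599285e-04,
        3.38457321e-03, -6.70644511e-06]), 'eef_pos': array([0.27223524, 0.61694032, 0.19986256]), 'tcp_rot': array([ 2.06418160e-01,  9.78463268e-01, -1.01041685e-03, -3.95474221e-04]), 'contact_force': array([ 0.85270675, -0.55555266, -0.45844089]), 'wrist_torque': array([-0.0442448 ,  0.02461489,  0.05940962]), 'finger_force': 0.0, 'opening': 1.0039492882879268}
```

View pics/top0.png

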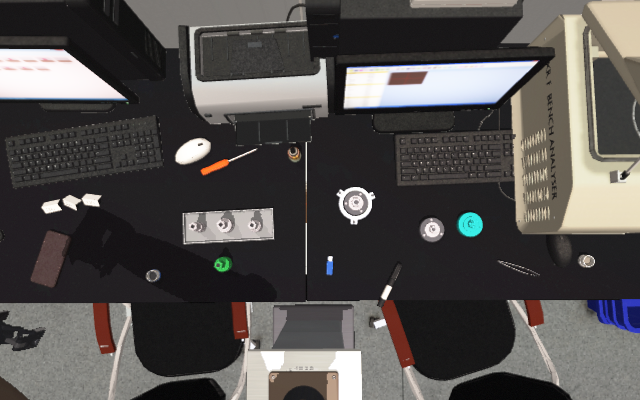

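View pics/scene0.png

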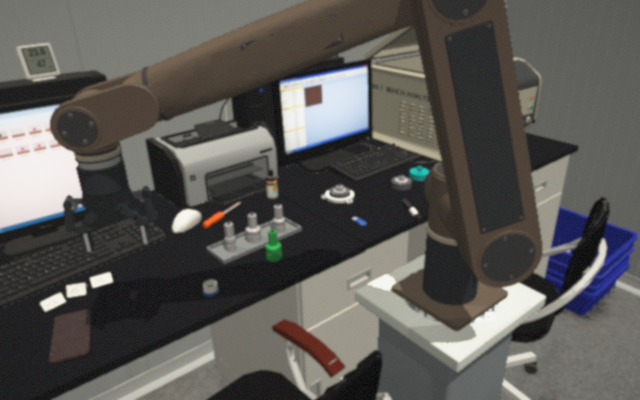

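The top view shows the tray at about (228,225) with sockets at (195,226), (225,225) and (255,225). The nest is at (356,203), the spare at (432,229) and the bottle at (294,153). Next I'll crop these and look closer.

```bash
cat >h.py <<'E'
import numpy as np, cv2
from plant import *
def K(p): return np.array([[p["fx"],0,p["cx"]],[0,p["fy"],p["cy"]],[0,0,1.]])
def back(n,uv,z):
    p=camera_params(n); R=cv2.Rodrigues(p["rvec"])[0]; t=p["tvec"]
    c=-R.T@t; d=R.T@np.linalg.inv(K(p))@np.array([uv[0],uv[1],1.])
    return c+d*(z-c[2])/d[2]
def proj(n,X):
    p=camera_params(n); return cv2.projectPoints(np.array(X,float).reshape(-1,3),p["rvec"],p["tvec"],K(p),None)[0].reshape(-1,2)
E
python3 - <<'E'
from h import *
im=cv2.imread("pics/top0.png"); sc=cv2.imread("pics/scene0.png")
f=lambda i,x,y,w,h,s:cv2.resize(i[y:y+h,x:x+w],None,fx=s,fy=s,interpolation=cv2.INTER_CUBIC)
a=f(im,180,200,100,50,8)[:, :800]
b=np.hstack([f(im,331,180,50,25*2,8)[:400,:400],f(im,407,205,50,50,8)])
cv2.imwrite("pics/c1.png",cv2.resize(np.vstack([a,b]),None,fx=.75,fy=.75,interpolation=cv2.INTER_AREA))
for c in((183.5,208,.012),(273,208,.012),(183,243,.012),(273.5,240,.012),(195,226,.078),(225,225,.078),(255,225,.078),(356,203,.03),(432,229,.03),(223,264,.05),(294,153,.1)): print(c,back("top",c[:2],c[2]).round(3))
E
```

```text
(183.5, 208, 0.012) [0.549 0.337 0.012]
(273, 208, 0.012) [0.547 0.083 0.012]
(183, 243, 0.012) [0.45  0.336 0.012]
(273.5, 240, 0.012) [0.457 0.081 0.012]
(195, 226, 0.078) [0.495 0.283 0.078]
(225, 225, 0.078) [0.498 0.202 0.078]
(255, 225, 0.078) [0.497 0.122 0.078]
(356, 203, 0.03) [ 0.558 -0.151  0.03 ]
(432, 229, 0.03) [ 0.485 -0.359  0.03 ]
(223, 264, 0.05) [0.393 0.213 0.05 ]
(294, 153, 0.1) [0.686 0.016 0.1  ]
```

View pics/c1.png

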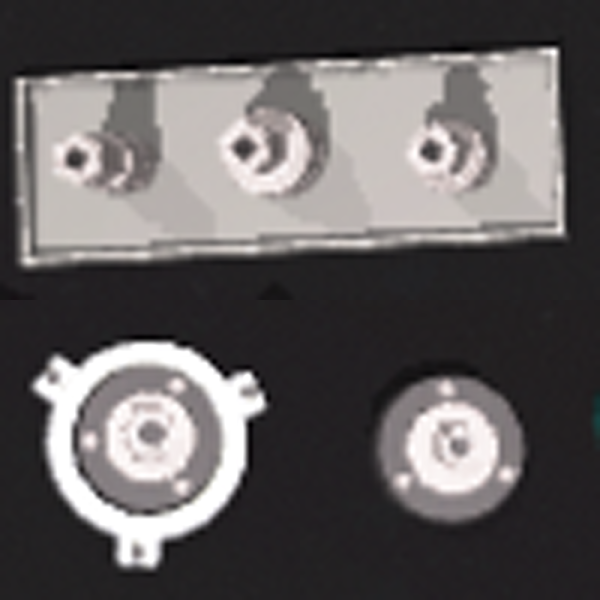

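Sockets from left to right: narrow (y≈.283), wide (.202), middle (.122). The nut outlines are washed out, so I'll average frames and stretch the contrast on nuts and heads, in both cameras.

```bash
python3 - <<'E'
from h import *
I={n:np.mean([read_camera(n).astype(float) for _ in range(4)],0)[:,:,::-1] for n in("top","scene")}
np.savez("avg.npz",**I)
pts=[[.558,-.151,.035],[.485,-.359,.035],[.497,.283,.07],[.497,.122,.07]]
rows=[]
for n in I:
    r=[]
    for X in pts:
        u=proj(n,X)[0]; q=cv2.getRectSubPix(I[n].astype(np.float32),(22,22),tuple(map(float,u)))
        lo,hi=np.percentile(q,40),q.max(); print(n,u.round(1),lo,hi)
        q=cv2.resize(q,(198,198),interpolation=cv2.INTER_CUBIC)
        r.append(np.clip((q-lo)/(hi-lo),0,1)*255)
    rows.append(np.hstack(r))
cv2.imwrite("pics/c2.png",np.vstack(rows))
E
```

```text
top [356.3 203. ] 143.38255 255.0
top [432.4 229. ] 131.28972 250.14865
top [195.8 225.5] 161.75732 242.48322
top [255.6 225.2] 184.091 243.95697
scene [340.  186.2] 41.778416 234.18295
scene [400.8 176.3] 45.764984 202.03236
scene [230.1 225.7] 37.501743 235.93167
scene [280.6 207.7] 37.14977 177.05228[ WARN:0@3.859] global loadsave.cpp:1063 imwrite_ Unsupported depth image for selected encoder is fallbacked to CV_8U.
```

View pics/c2.png

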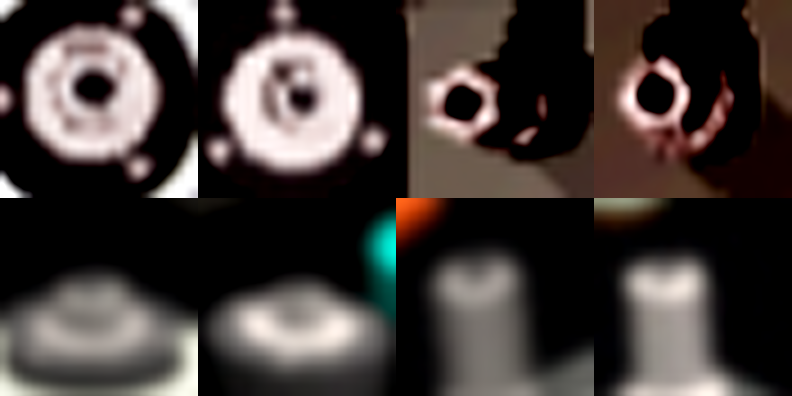

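The nest nut is the larger one, spanning about 8–9 px or 22–24 mm, against about 6 px for the spare. Its flats look like they face up and down in the image, i.e. along x. Now refined centres, with a hex overlay for yaw.

```bash
python3 - <<'E'
from h import *
I=np.load("avg.npz")["top"].astype(np.float32); g=I.mean(2)
def blob(u,half,thr,dark,z,S=10):
    q=cv2.getRectSubPix(g,(2*half+1,)*2,tuple(map(float,u)))
    q=cv2.resize(q,None,fx=S,fy=S,interpolation=cv2.INTER_CUBIC)
    m=((q<thr) if dark else (q>thr)).astype(np.uint8)
    n,l,s,c=cv2.connectedComponentsWithStats(m); i=np.argmin([np.hypot(*(c[k]-half*S))+(1e3 if k==0 or s[k,4]<.5*S*S else 0) for k in range(n)])
    uv=np.array(u)+(c[i]+.5)/S-half-.5
    return uv,s[i,2:]/S,back("top",uv,z)
# washers: bright blobs
for nm,u in(("nestw",(355.8,203)),("sparew",(432.4,229))):
    uv,s,X=blob(u,10,185,False,.024); print(nm,uv,s,X.round(4))
    uvh,s,X=blob(uv+[.3,-1],5,150,True,.040); print(" stud",uvh,s,X.round(4))
for nm,u in(("nar",(195,225.5)),("wid",(224,224)),("mid",(254.5,225))):
    uv,s,X=blob(u,4,150,True,.078); print(nm,uv,s,X.round(4))
# screws nest
C=back("top",blob((355.8,203),10,185,False,.022)[0],.022)
for a in (90,-30,-150,):
    X=C+.027*np.array([np.cos(np.radians(a)),np.sin(np.radians(a)),0]); u=proj("top",X)[0]
    uv,s,Y=blob(u,3,160,False,.022); d=Y-C; print("screw",s,np.degrees(np.arctan2(d[1],d[0])),np.hypot(*d[:2]))
# tray mask min-area rect
m=((g>110)).astype(np.uint8); n,l,s,c=cv2.connectedComponentsWithStats(m)
i=l[238,228]; ys,xs=np.where(l==i); P=np.array([back("top",(x,y),.012)[:2] for x,y in zip(xs,ys)],np.float32); print(cv2.minAreaRect(P))
out=[]
for u in((356,202.5),(255,225),(195.5,225.5),(224.5,224.5)):
    q=cv2.getRectSubPix(g,(15,15),u); q=cv2.resize(q,(390,390),interpolation=cv2.INTER_CUBIC); lo=np.percentile(q,15)if u[0]<300 else 170
    q=np.clip((q-lo)/(q.max()-lo),0,1)**1.5*255; out.append(q)
cv2.imwrite("pics/c3.png",cv2.resize(np.vstack([np.hstack(out[:2]),np.hstack(out[2:])]),(600,600)).astype(np.uint8))
E
```

```text
nestw [355.3830407  202.51460776] [  14.9   14.6 1594.7] [ 0.5603 -0.1492  0.024 ]
 stud [355.77352365 201.7509714 ] [ 3.6  2.7 70.4] [ 0.561  -0.1493  0.04  ]
sparew [431.91652189 229.39333056] [  15.3   15.2 1680.8] [ 0.4841 -0.3604  0.024 ]
 stud [432.94543346 229.03754824] [ 2.1  1.9 29.4] [ 0.4846 -0.3594  0.04  ]
nar [192.10308255 226.02722048] [ 3.4  3.6 95.7] [0.4954 0.2904 0.078 ]
wid [225.16566751 224.38329975] [  4.7   8.3 198.5] [0.4992 0.202  0.078 ]
mid [256.40445112 223.620071  ] [  4.6   7.8 183.1] [0.5008 0.1185 0.078 ]
screw [ 2.8  3.3 69. ] 92.48583802474379 0.02763205509914793
screw [  4.9   5.2 165.5] -28.193548948826997 0.022626283549633128
screw [  5.6   4.7 165.9] -149.23208234991625 0.02258797497284293
((0.4979218542575836, 0.2100929319858551), (0.0890364870429039, 0.2556632161140442), 2.681398391723633)
```

View pics/c3.png

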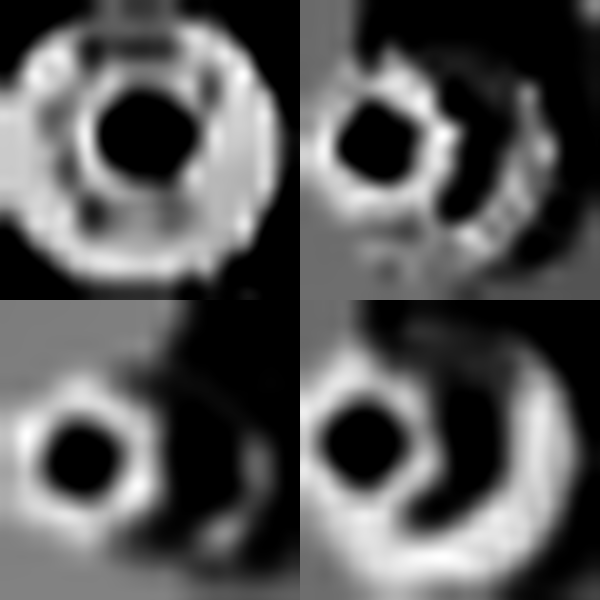

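The nut flats face ±x (yaw ≈0), the nut is about 23 mm across, and the centre is about (.560,−.149). The narrow socket (28 mm body) cannot hold a 24 mm bore, so I'll try the middle socket first. First I need its head yaw.

```bash
python3 - <<'E'
from h import *
g=np.load("avg.npz")["top"].mean(2).astype(np.float32)
def fit(u0,z,af,rng=1.5,sgn=1,zone=1.5):
    # hex edge contrast: mean inside band minus outside band along the outline, over centre and yaw
    best=[]
    C0=back("top",u0,z)
    for yaw in range(-30,30,2):
      b=-1e9
      for dx in np.arange(-3,3.1,1):
        for dy in np.arange(-3,3.1,1):
          th=np.radians(np.arange(0,360,3)); r0=af/2/np.cos((th-np.radians(yaw)+np.pi/6)%(np.pi/3)-np.pi/6)
          v=[]
          for d in(-zone*1e-3,zone*1e-3):
            X=np.c_[C0[0]+dx*1e-3+(r0+d)*np.cos(th),C0[1]+dy*1e-3+(r0+d)*np.sin(th),np.full(th.shape,z)]
            p=proj("top",X).astype(np.float32); v.append(cv2.remap(g,p[:,:1],p[:,1:],cv2.INTER_CUBIC)[:,0])
          s=np.mean(np.clip(v[0]-v[1],-40,40))*sgn
          if s>b:b=s;a=(dx,dy)
      best.append((round(b,1),yaw,a))
    best.sort(reverse=True); return C0.round(4),best[:5]
print("mid",fit((251.35,224.6),.081,.020))
print("wid",fit((220.25,224.1),.081,.020))
print("nar",fit((192.1,226),.081,.020))
E
```

```text
Traceback (most recent call last):
  File "h.py", line 9, in proj
    p=camera_params(n); return cv2.projectPoints(np.array(X,float).reshape(-1,3),p["rvec"],p["tvec"],K(p),None)[0].reshape(-1,2)
ValueError: time passes only in moves, steps and waits
```

```bash
sed -i 's/^def K/from functools import lru_cache\ncamera_params=lru_cache(None)(camera_params)\ndef K/' h.py; cat > fit.py <<'E'
from h import *
def fit(g,u0,z,af,sgn=1,zone=1.5):
    best=[]; C0=back("top",u0,z); th=np.radians(np.arange(0,360,3))
    for yaw in range(-30,30,2):
      r0=af/2/np.cos((th-np.radians(yaw)+np.pi/6)%(np.pi/3)-np.pi/6); b=-1e9
      for dx in np.arange(-3,3.1,1):
        for dy in np.arange(-3,3.1,1):
          v=[]
          for d in(-zone*1e-3,zone*1e-3):
            X=np.c_[C0[0]+dx*1e-3+(r0+d)*np.cos(th),C0[1]+dy*1e-3+(r0+d)*np.sin(th),np.full(th.shape,z)]
            p=proj("top",X).astype(np.float32); v.append(cv2.remap(g,p[:,:1].copy(),p[:,1:].copy(),cv2.INTER_CUBIC)[:,0])
          s=np.mean(np.clip(v[0]-v[1],-40,40))*sgn
          if s>b:b=s;a=(dx,dy)
      best.append((round(float(b),1),yaw,float(a[0]),float(a[1])))
    return C0.round(4),sorted(best,reverse=True)[:5]
E
python3 - <<'E'
from fit import *
g=np.load("avg.npz")["top"].mean(2).astype(np.float32)
for n,u in dict(mid=(251.35,224.6),wid=(220.25,224.1),nar=(192.1,226)).items(): print(n,*fit(g,u,.081,.020))
E
```

```text
mid [0.4981 0.1314 0.081 ] [(34.7, 10, 0.0, -1.0), (34.7, 8, 0.0, -1.0), (34.6, 12, 0.0, -1.0), (34.6, 6, 0.0, -1.0), (34.6, 4, 0.0, -1.0)]
wid [0.4999 0.2144 0.081 ] [(32.6, -20, 0.0, 0.0), (32.5, -16, 0.0, 0.0), (32.5, -18, 0.0, 0.0), (32.5, -22, 0.0, 0.0), (32.3, -14, 0.0, 0.0)]
nar [0.4953 0.2895 0.081 ] [(34.6, -26, 0.0, 0.0), (34.6, -28, 0.0, 0.0), (34.5, -30, 0.0, 0.0), (34.4, 28, 0.0, 0.0), (34.4, -24, 0.0, 0.0)]
```

Request:
move_arm:
  moves:
    - [0.6,[-0.0288,-0.0253,0],[0,0,0]]
    - [0.6,[-0.0288,-0.0253,0],[0,0,0]]
    - [0.6,[-0.0288,-0.0253,0],[0,0,0]]
    - [0.6,[-0.0288,-0.0253,0],[0,0,0]]
    - [0.6,[-0.0288,-0.0253,0],[0,0,0]]
    - [0.6,[-0.0288,-0.0253,0],[0,0,0]]
    - [0.6,[-0.0288,-0.0253,0],[0,0,0]]
    - [0.6,[-0.0288,-0.0253,0],[0,0,0]]
    - [0.6,[-0.0288,-0.0253,0],[0,0,0]]
    - [0.6,[-0.0288,-0.0253,0],[0,0,0]]
  grip_force: 60

```text
time: 1.33
eef_pos: [0.4343, 0.268, 0.2015]
tcp_rot: [0.206, 0.978, 0.0, 0.0]
contact_force: [0.5, 0.4, -1.7]
opening: 0.601
finger_force: 0.0
```

Request:
move_arm:
  moves:
    - [0.6,[-0.0288,-0.0253,0],[0,0,0]]
    - [0.6,[-0.0288,-0.0253,0],[0,0,0]]
    - [0.6,[-0.0288,-0.0253,0],[0,0,0]]
    - [0.6,[-0.0288,-0.0253,0],[0,0,0]]
    - [0.6,[0,0,0],[0,0,-0.05]]
    - [0.6,[0,0,0],[0,0,0]]
    - [0.6,[0,0,0.02],[0,0,0]]
    - [0.6,[0,0,0.02],[0,0,0]]
    - [0.6,[0,0,0],[0,0,0]]
    - [0.6,[0,0,0],[0,0,0]]

```text
time: 2.17
eef_pos: [0.4971, 0.1314, 0.1602]
tcp_rot: [0.182, 0.983, -0.0, -0.001]
contact_force: [0.3, 0.1, 1.4]
opening: 0.599
finger_force: 0.0
```

Request:
move_arm:
  moves:
    - [0.5,[0,0,0.03],[0,0,0]]
    - [0.5,[0,0,0.03],[0,0,0]]
    - [0.5,[0,0,0.03],[0,0,0]]
    - [0.5,[0,0,0.021],[0,0,0]]
    - [0.5,[0,0,0],[0,0,0]]
    - [0.1,[0,0,0],[0,0,0]]
    - [0.1,[0,0,0],[0,0,0]]
    - [0.1,[0,0,0],[0,0,0]]
    - [0.1,[0,0,0],[0,0,0]]
    - [0.1,[0,0,0],[0,0,0]]

```text
time: 3.0
eef_pos: [0.4996, 0.1307, 0.0518]
tcp_rot: [0.182, 0.983, 0.0, 0.002]
contact_force: [-0.3, -0.1, -0.1]
opening: 0.103
finger_force: 0.0
```

Request:
move_arm:
  moves:
    - [0.1,[0,0,0],[0,0,0]]
    - [0.1,[0,0,0],[0,0,0]]
    - [0.1,[0,0,-0.02],[0,0,0]]
    - [0.1,[0,0,-0.03],[0,0,0]]
    - [0.1,[0,0,-0.03],[0,0,0]]
    - [0.1,[0,0,0],[0,0,0]]
    - [0.1,[0,0,0],[0,0,0]]
    - [0.1,[0,0,0],[0,0,0]]
    - [0.1,[0,0,0],[0,0,0]]
    - [0.1,[0,0,0],[0,0,0]]

```text
time: 3.83
eef_pos: [0.4972, 0.1305, 0.1284]
tcp_rot: [0.182, 0.983, -0.0, -0.002]
contact_force: [-0.3, -0.6, 0.0]
opening: 0.097
finger_force: 0.0
```

```bash
python3 - <<'E'
from h import *
I=read_camera("top"); S=read_camera("scene"); s=get_state()
print(s["eef_pos"],s["tcp_rot"],s["contact_force"],s["wrist_torque"],s["opening"],s["time"])
f=lambda i,x,y:cv2.resize(i[y:y+100,x:x+130,::-1],None,fx=4,fy=4)[:,:,:]
cv2.imwrite("pics/g1.png",cv2.resize(np.hstack([f(I,170,170),f(S,190,150)]),(800,308)))
E
```

```text
[0.49752192 0.13053477 0.12875711] [ 1.81909571e-01  9.83314390e-01 -2.98358464e-04 -1.27617731e-03] [ 0.1434691   1.55193689 -0.27236405] [-0.04935124 -0.00556867 -0.02294746] 0.09748895280186855 3.9333
```

View pics/g1.png

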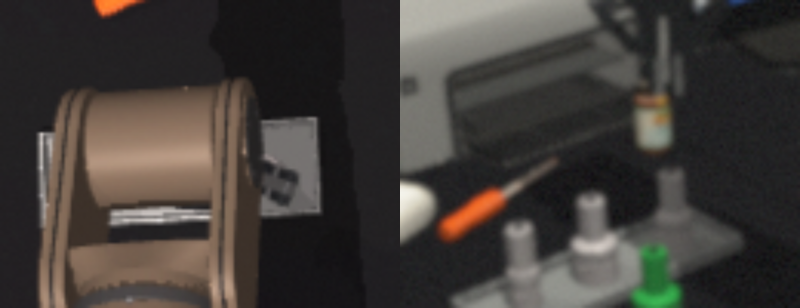

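It missed: the fingers closed to 0.1 with no force, and the socket still stands in the tray at scene px (278,206). I'll check the geometry in the scene camera.

```bash
python3 - <<'E'
from h import *
s=get_state()
print("tcp px",proj("scene",s["eef_pos"]),"model top px",proj("scene",[[.498,.130,.081],[.498,.130,.043]]))
S=read_camera("scene"); 
uv=proj("scene",[.498,.130,.1])[0].astype(int); print(uv)
x,y=uv-[50,45]
q=cv2.resize(S[y:y+75,x:x+100,::-1],None,fx=8,fy=8,interpolation=cv2.INTER_CUBIC)
for X,c in(([.498,.130,.081],(0,0,255)),([.498,.130,.043],(0,255,0)),([.498,.130,.003],(255,0,0)),(s["eef_pos"],(0,255,255))):
    p=((proj("scene",X)[0]-[x,y]+.5)*8).astype(int); cv2.drawMarker(q,tuple(map(int,p)),c,0,20,2)
cv2.imwrite("pics/g2.png",q)
E
```

```text
tcp px [[276.76185532 189.56292342]] model top px [[277.80767613 204.94498015]
 [278.56890074 216.95036213]]
[277 198]
```

View pics/g2.png

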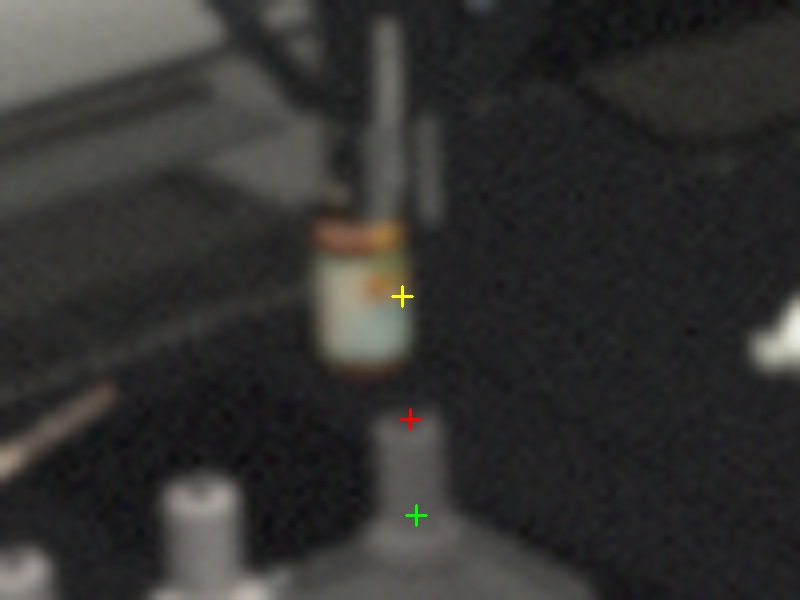

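The socket is where I modelled it, but the visible fingertips (display y≈215) end about 30 mm above the reported TCP (yellow, y=296). I'll check this against the start picture.

```bash
python3 - <<'E'
from h import *
s=get_state(); print(s["eef_pos"],s["qpos"])
im=cv2.imread("pics/scene0.png"); T=np.array([.2722,.6169,.1999]); y=np.array([np.cos(np.radians(66.2)),np.sin(np.radians(66.2)),0])
u=proj("scene",T)[0]; x0,y0=(u-[50,45]).astype(int)
q=cv2.resize(im[y0:y0+75,x0:x0+100],None,fx=8,fy=8,interpolation=cv2.INTER_CUBIC)
for X,c in((T,(0,255,255)),(T+.045*y+[0,0,.013],(0,0,255)),(T-.045*y+[0,0,.013],(0,255,0)),(T+.045*y+[0,0,.045],(255,0,255)),(T-.045*y+[0,0,.045],(255,255,0))):
    p=((proj("scene",X)[0]-[x0,y0]+.5)*8).astype(int); cv2.drawMarker(q,tuple(map(int,p)),c,0,20,2)
cv2.imwrite("pics/g3.png",q)
E
```

```text
[0.49773371 0.13055524 0.12902312] [ 5.91627604e-02  5.61224419e-03  2.02945926e+00 -1.32179987e-05
  1.10859080e+00 -1.14582370e+00]
```

View pics/g3.png

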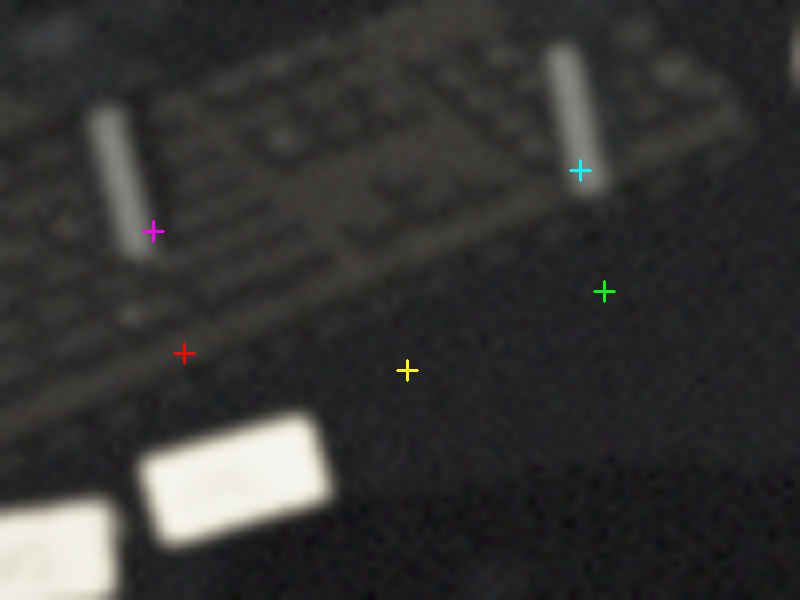

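The start picture agrees: the real fingertips sit about 27 mm higher than the reported TCP, while xy matches. So I'll go down to a reported z≈.023, watching the force.

Request:
move_arm:
  moves:
    - [0.5,[0,0,0],[0,0,0]]
    - [0.5,[0,0,0],[0,0,0]]
    - [0.5,[0,0,0.01],[0,0,0]]
    - [0.5,[0,0,0.025],[0,0,0]]
    - [0.5,[0,0,0.025],[0,0,0]]
    - [0.5,[0,0,0.02],[0,0,0]]
    - [0.5,[0,0,0.012],[0,0,0]]
    - [0.5,[0,0,0.009],[0,0,0]]
    - [0.5,[0,0,0.005],[0,0,0]]
    - [0.5,[0,0,0],[0,0,0]]

```text
time: 4.82
eef_pos: [0.498, 0.1306, 0.0233]
tcp_rot: [0.182, 0.983, -0.0, -0.001]
contact_force: [-0.3, 0.4, 0.5]
opening: 0.495
finger_force: 0.0
```

Request:
move_arm:
  moves:
    - [0,[0,0,0],[0,0,0]]
    - [0,[0,0,0],[0,0,0]]
    - [0,[0,0,0],[0,0,0]]
    - [0,[0,0,0],[0,0,0]]
    - [0,[0,0,0],[0,0,0]]
    - [0,[0,0,0],[0,0,0]]
    - [0,[0,0,0],[0,0,0]]
    - [0,[0,0,0],[0,0,0]]
    - [0,[0,0,0],[0,0,0]]
    - [0,[0,0,0],[0,0,0]]

```text
time: 5.65
eef_pos: [0.4996, 0.1306, 0.0254]
tcp_rot: [0.182, 0.983, 0.0, 0.001]
contact_force: [0.4, -0.6, 5.7]
opening: 0.222
finger_force: 59.5
```

Request:
move_arm:
  moves:
    - [0,[0,0,-0.01],[0,0,0]]
    - [0,[0,0,-0.025],[0,0,0]]
    - [0,[0,0,-0.035],[0,0,0]]
    - [0,[-0.0198,-0.0298,0],[0,0,0]]
    - [0,[-0.0198,-0.0298,0],[0,0,0]]
    - [0,[-0.0198,-0.0298,0],[0,0,0]]
    - [0,[-0.0198,-0.0298,0],[0,0,0]]
    - [0,[-0.0198,-0.0298,0],[0,0,0]]
    - [0,[-0.0198,-0.0298,0],[0,0,0]]
    - [0,[-0.0198,-0.0298,0],[0,0,0]]

```text
time: 6.48
eef_pos: [0.5524, -0.115, 0.0936]
tcp_rot: [0.182, 0.983, 0.0, -0.001]
contact_force: [1.1, 0.4, -0.5]
opening: 0.22
finger_force: 58.9
```

Request:
move_arm:
  moves:
    - [0,[-0.0198,-0.0298,0],[0,0,0]]
    - [0,[0,0,0],[0,0,0.0785]]
    - [0,[0,0,0],[0,0,0.0785]]
    - [0,[0,0,0],[0,0,0]]
    - [0,[0,0,0],[0,0,0]]
    - [0,[0,0,0],[0,0,0]]
    - [0,[0,0,0],[0,0,0]]
    - [0,[0,0,0],[0,0,0]]
    - [0,[0,0,0],[0,0,0]]
    - [0,[0,0,0],[0,0,0]]

```text
time: 7.32
eef_pos: [0.5611, -0.1484, 0.0942]
tcp_rot: [0.258, 0.966, -0.0, 0.0]
contact_force: [0.4, 0.2, -1.4]
opening: 0.217
finger_force: 59.0
```

```bash
python3 - <<'E'
from h import *
s=get_state(); print(s["eef_pos"],s["tcp_rot"],s["contact_force"],s["opening"],s["time"])
S=read_camera("scene"); x,y=(proj("scene",[.56,-.149,.06])[0]-[50,40]).astype(int); print(x,y)
q=cv2.resize(S[y:y+75,x:x+100,::-1],None,fx=8,fy=8,interpolation=cv2.INTER_CUBIC)
e=s["eef_pos"]
for X,c in(([.5605,-.149,.040],(0,0,255)),([e[0],e[1],.073],(0,255,0)),([e[0],e[1],.113],(255,0,0))):
    p=((proj("scene",X)[0]-[x,y]+.5)*8).astype(int); cv2.drawMarker(q,tuple(map(int,p)),c,0,20,2)
cv2.imwrite("pics/n1.png",q)
E
```

```text
[ 0.56105091 -0.148406    0.09419076] [ 2.58047729e-01  9.66132169e-01 -2.87164538e-05  2.71507159e-05] [ 0.40533806  0.16674266 -1.44792926] 0.216949042384512 7.3167
289 139
```

View pics/n1.png

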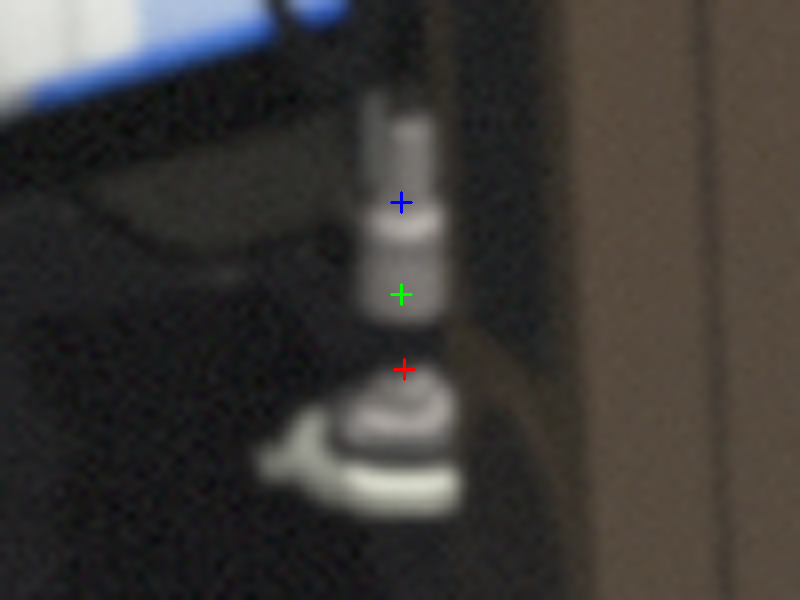

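The socket (bottom at display (402,320)) is held upright above the stud (405,370), well aligned. Lowering.

Request:
move_arm:
  moves:
    - [0,[0,0,0.015],[0,0,0]]
    - [0,[0,0,0.015],[0,0,0]]
    - [0,[0,0,0.003],[0,0,0]]
    - [0,[0,0,0.002],[0,0,0]]
    - [0,[0,0,0.002],[0,0,0]]
    - [0,[0,0,0.002],[0,0,0]]
    - [0,[0,0,0.002],[0,0,0]]
    - [0,[0,0,0.0],[0,0,0]]
    - [0,[0,0,0],[0,0,0]]
    - [0,[0,0,0],[0,0,0]]

```text
time: 8.2
eef_pos: [0.5615, -0.149, 0.0536]
tcp_rot: [0.258, 0.966, -0.0, 0.001]
contact_force: [0.9, -0.3, -1.1]
opening: 0.217
finger_force: 59.0
```

Already past the nut top with no force. Continuing to the washer.

Request:
move_arm:
  moves:
    - [0,[0,0,0.002],[0,0,0]]
    - [0,[0,0,0.002],[0,0,0]]
    - [0,[0,0,0.002],[0,0,0]]
    - [0,[0,0,0.001],[0,0,0]]
    - [0,[0,0,0],[0,0,0]]
    - [0,[0,0,0],[0,0,0]]
    - [0,[0,0,0],[0,0,0]]
    - [0,[0,0,0.0],[0,0,0]]
    - [0,[0,0,0],[0,0,0]]
    - [0,[0,0,0],[0,0,0]]

```text
time: 9.03
eef_pos: [0.5614, -0.149, 0.0465]
tcp_rot: [0.258, 0.966, -0.0, 0.001]
contact_force: [2.1, -1.9, 1.2]
opening: 0.215
finger_force: 59.3
```

Request:
move_arm:
  moves:
    - [0,[0,0,0.001],[0,0,0]]
    - [0,[0,0,0],[0,0,0]]
    - [0,[0,0,0.001],[0,0,0]]
    - [0,[0,0,0],[0,0,0]]
    - [0,[0,0,0],[0,0,0]]
    - [0,[0,0,0],[0,0,0]]
    - [0,[0,0,0],[0,0,0]]
    - [0,[0,0,0.0],[0,0,0]]
    - [0,[0,0,0],[0,0,0]]
    - [0,[0,0,0],[0,0,0]]

```text
time: 9.87
eef_pos: [0.5618, -0.1491, 0.0463]
tcp_rot: [0.258, 0.966, -0.0, 0.001]
contact_force: [-1.9, -1.4, 9.3]
opening: 0.217
finger_force: 60.4
```

It stopped at the washer: travel from the tray was +20.9 mm, so the underside is at 24 mm, with 9 N. Next a sideways wiggle along a flat normal to measure the play: about ±1 mm if it fits, about ±3.5 mm if loose.

Request:
move_arm:
  moves:
    - [0,[0,0,-0.003],[0,0,0]]
    - [0,[0,0.002,0],[0,0,0]]
    - [0,[0,0.002,0],[0,0,0]]
    - [0,[0,0,0],[0,0,0]]
    - [0,[0,0,0],[0,0,0]]
    - [0,[0,0,0],[0,0,0]]
    - [0,[0,0,0],[0,0,0]]
    - [0,[0,0,0.0],[0,0,0]]
    - [0,[0,0,0],[0,0,0]]
    - [0,[0,0,0],[0,0,0]]

```text
time: 10.7
eef_pos: [0.5622, -0.148, 0.0472]
tcp_rot: [0.257, 0.966, -0.003, -0.0]
contact_force: [-1.6, -8.8, 1.4]
opening: 0.222
finger_force: 59.5
```

Request:
move_arm:
  moves:
    - [0,[0,-0.002,0],[0,0,0]]
    - [0,[0,-0.002,0],[0,0,0]]
    - [0,[0,-0.002,0],[0,0,0]]
    - [0,[0,-0.002,0],[0,0,0]]
    - [0,[0,0,0],[0,0,0]]
    - [0,[0,0,0],[0,0,0]]
    - [0,[0,0,0],[0,0,0]]
    - [0,[0,0,0.0],[0,0,0]]
    - [0,[0,0,0],[0,0,0]]
    - [0,[0,0,0],[0,0,0]]

```text
time: 11.53
eef_pos: [0.5606, -0.15, 0.047]
tcp_rot: [0.259, 0.966, 0.002, 0.002]
contact_force: [6.2, 2.9, -1.3]
opening: 0.217
finger_force: 59.7
```

Total play is about 2.5 mm including compliance, for 8 mm commanded and with resisting force, so it fits. Recentring and reseating.

Request:
move_arm:
  moves:
    - [0,[0,0.002,0],[0,0,0]]
    - [0,[0,0.002,0],[0,0,0]]
    - [0,[0,0,0.001],[0,0,0]]
    - [0,[0,0,0.001],[0,0,0]]
    - [0,[0,0,0.001],[0,0,0]]
    - [0,[0,0,0],[0,0,0]]
    - [0,[0,0,0],[0,0,0]]
    - [0,[0,0,0],[0,0,0]]
    - [0,[0,0,0],[0,0,0]]
    - [0,[0,0,0],[0,0,0]]

```text
time: 12.37
eef_pos: [0.5617, -0.1491, 0.0463]
tcp_rot: [0.258, 0.966, -0.0, 0.0]
contact_force: [-1.0, -1.4, 9.5]
opening: 0.22
finger_force: 61.0
```

```bash
python3 - <<'E'
from h import *
s=get_state(); print(s["eef_pos"],s["tcp_rot"],s["contact_force"],s["opening"],s["time"])
S=read_camera("scene")[:,:,::-1]; 
x,y=(proj("scene",[.56,-.149,.06])[0]-[50,40]).astype(int)
a=cv2.resize(S[y:y+75,x:x+100],(400,300),interpolation=cv2.INTER_CUBIC); b=cv2.resize(S[150:270,190:350],(400,300),interpolation=cv2.INTER_CUBIC)
cv2.imwrite("pics/f1.png",np.hstack([a,b]))
E
```

```text
[ 0.5616504  -0.14911407  0.04632919] [ 2.58436010e-01  9.66028304e-01 -1.07573181e-04  3.64446075e-04] [-0.99323633 -1.38873757  9.53835113] 0.22049535949379045 12.3667
```

View pics/f1.png

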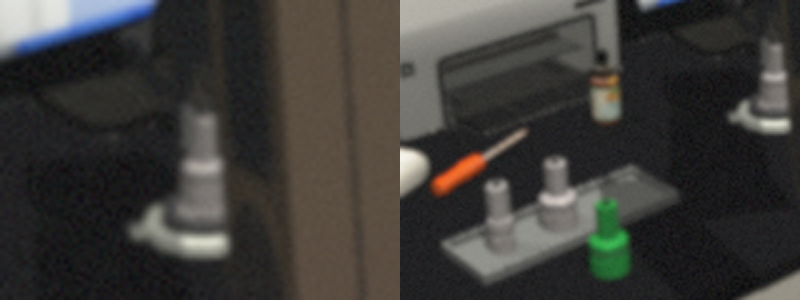

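The middle socket is seated upright on the nest nut (left panel, about (200,190)). The narrow and wide sockets stand in the tray (right panel, (500,215) and (557,190)), and the bystanders in view are undisturbed.

```bash
python3 -c "
from plant import *
print(sign_off())"
```

```text
the job is handed in; nothing more can be done
None
```

The middle socket fits: it is fully seated on the nest holder's nut and still held in the gripper, the narrow and wide sockets stand upright in the tray, and the job is handed in. I tried only the middle one and ruled out the narrow by size, since the nut measures about 22 mm and its 28 mm body leaves no wall around a bore that wide.

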